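Stand up the amber decanter

ROBOT

A 6-joint arm with a two-finger parallel gripper is mounted at the origin on the work surface. World frame = base frame: x ahead of the robot, y to its left, z up, the work surface at z = 0. Lengths are in m, angles in rad, forces in N, time in s.
With the tool pointing down it reaches from about 0.375 to 0.975 m from the base axis. Payload 3.8 kg.
Tool frame: the origin (TCP) lies midway between the tips of the shut fingers; the grasp point (between the pads) lies 19 mm behind it; x points along the fingers, y is the direction in which the jaws open and shut, and the axes are right-handed (so a half turn about x gives the same grasp; the last joint's range is limited). The gripper opens to 88 mm and grips with 3 to 60 N. Pads are 18 mm wide; open, the fingers measure 123 mm over their backs; the gripper's body (75 mm by 187 mm) begins 45 mm behind the grasp point.
Start: joints at [1.096, 0.264, 1.604, -0, 1.274, -0.037], TCP at [0.286, 0.611, 0.239] pointing down, gripper open.
Joint ranges: [-2.63, 2.63], [-0.94, 2.18], [0.31, 2.57], [-1.31, 4.45], [0, 2.66], [-2.55, 2.55]. Speed limits (rad/s): [2.57, 2.57, 3.14, 3.14, 3.14, 3.14].

INTERFACE

Orientations are given as a rotation vector (axis times angle).
In Python, from cell import manip, inverse_kinematics, cams, order gives the robot as it stands. Calls block until the motion is done:
- manip.move_pose(position, orientation): joint-space move of the TCP to a pose.
- manip.move_linear(position, rate=0.15, rot=None): straight line of the TCP; rot=None keeps the orientation; rate is the mean speed in m/s.
- manip.set_joints(angles): joint-space move.
- manip.set_gripper(opening, force=None): finger opening in m; force is the grip in N (None keeps the last); returns when the fingers have stopped.
- manip.dwell(seconds).
- inverse_kinematics(position, orientation): joint angles nearest the present ones, or None.
- manip.state(): the state.
- cams.capture(name): name is "scene" or "top" or "wrist"; returns a dict with "image" (480x640x3 uint8, blue, green, red), "z_map" (480x640 float32, m along the optical axis (not along the pixel's ray), 0 where there is no reading), "intrinsics" (3x3 intrinsics, pixels), "position" and "orientation" of the camera in the world; the wrist camera has in their place "T_tool_cam" (4x4, takes a point from camera to tool coordinates, whose origin is the TCP and whose axes are the tool frame's). Camera axes: x right, y down, z forward; pixel columns grow to the right and rows downward; lengths in m; the calibration is good to about 2 mm. A picture is of the moment at which its call begins: read the wrist's pose just before it.
A pose or a line that the arm cannot do raises manip.IKError and nothing moves.
- order.close_job(): hands the job in, once; it reports no verdict.
The state is a dict: "clock": time; "joint_pos": joint angles; "joint_velocities": joint speeds; "tau": joint torques, N m; "tool_pos": TCP position; "tcp_rot": TCP orientation; "contact_force": force on the tool from outside, world axes, zero at the start; "moment": the same for the moment, N m; "gripper_width": finger opening in m.
Only numpy, scipy, OpenCV 4.12 (cv2) and the standard library are available. Lean on these libraries where they do the work, as an engineer would, in place of code of your own. Each camera call takes 0.05 s, during which the arm holds its last target.

TASK

The gold on the lying amber decanter has dried: tip it up over its foot, keeping the foot end down on the table, until it stands upright with its whole foot on the round felt pad there. Let go of it, and leave the green decanter and the tall flute where they are.

Things in the scene. Friction and masses are not known exactly. Their poses are not given: they have to be found in the camera images.
- amber_mid (a point): Centre of the lying amber decanter: rigid square bottle with ball stopper, 211 mm long, 0.35-0.6 kg. x axis: foot to stopper (about world +x, within 20 deg); z up while lying, 26 mm high. Body 52x52 mm, 150 long; flat foot at x -105.5 mm; neck 24 mm thick; ball 38 mm thick, centre at x +86.5 mm. It tips about its foot's lower edge and swivels when pinched across the ball. Standing: ball centre 192 mm high.
- pad_amber_mid (a point): Centre of the round felt pad at the amber decanter's foot: 130 mm across, blue with grey rim, flush with the table (height 0), fixed. The foot's lower edge lies 20 to 32 mm beyond this centre, so tipping the decanter up over that edge sets it down on the pad's middle. The green decanter has a pad just like it.
- green_mid (a point): Centre of the green glass decanter, same shape, size and axes as the amber one, lying beside it to its left or right, feet 0.25 to 0.42 m apart. Leave it there.
- flute: Clear champagne flute with gold stars, standing loose left or right of the decanters: 210 mm tall, foot 66 mm, bowl 52 mm across. Origin: centre of its foot's underside, z up. Leave it there. A lidded paint jar, 54 mm across, 60 mm high, stands on the opposite side.

How it is judged:
At the end, for the whole second after the job is handed in: The amber decanter stands upright on its foot (within 10 degrees), its axis within 30 mm of the pad's centre so that the foot is on the pad, at rest and released (angle between amber_mid's own x axis and vertical below 0.17 rad and height (world z) of amber_mid between 0.095 and 0.116 m and horizontal distance between amber_mid and pad_amber_mid below 0.03 m and linear speed of amber below 0.02 m/s and angular speed of amber below 0.1 rad/s); the robot touches nothing.
It fails at once if the amber decanter is lifted into the air (its centre more than 140 mm above the table, where a decanter kept on its foot stays below 110 mm) (height (world z) of amber_mid above 0.14 m).
It fails at once if the green decanter is moved by more than 25 mm (distance of green_mid from where it was at the start of the episode above 0.025 m).
It fails at once if the flute is moved by more than 25 mm or tipped (distance of flute from where it was at the start of the episode above 0.025 m or angle between flute's own z axis and vertical above 0.3 rad).
It also fails if it takes over 43 s, if anything falls off the work surface, if the arm or the gripper's body presses on something with over 40 N, if the wrist force passes 120 N, or if a joint passes its speed limit or range.

## Working session

There is one attempt and no reset: what is moved stays moved. The work goes in short steps, each a Python script; the robot and the scene stay as the last script left them, time stands still between calls to the robot, and variables do not carry over. Pictures are saved under pics/ and viewed, and the job is handed in when it is done.

```bash
ls; mkdir -p pics; python3 - <<'E'
from cell import manip,cams
import cv2
for n in ("scene","top","wrist"):
    c=cams.capture(n); cv2.imwrite(f"pics/a_{n}.png",c["image"]); print(n,{k:v for k,v in c.items() if k not in("image","z_map")})
print(manip.state())
E
```

```text
pics
scene {'intrinsics': array([[539.68843646,   0.        , 312.41106274],
       [  0.        , 539.68843646, 242.8258334 ],
       [  0.        ,   0.        ,   1.        ]]), 'position': array([1.1140396 , 0.7968144 , 0.87484562]), 'orientation': array([-0.86438395, -2.45434141,  1.1786581 ])}
top {'intrinsics': array([[436.52788847,   0.        , 319.42563282],
       [  0.        , 436.52788847, 239.26227429],
       [  0.        ,   0.        ,   1.        ]]), 'position': array([0.43671472, 0.01307438, 1.02273674]), 'orientation': array([-2.17149643,  2.20393944, -0.11005528])}
wrist {'intrinsics': array([[365.05985331,   0.        , 312.39992702],
       [  0.        , 365.05985331, 240.47036242],
       [  0.        ,   0.        ,   1.        ]]), 'T_tool_cam': array([[ 1.35327960e-03, -2.62832244e-01,  9.64840598e-01,
        -1.46357056e-01],
       [ 9.99999004e-01, -3.11108989e-05, -1.41106748e-03,
        -7.40981659e-04],
       [ 4.00891091e-04,  9.64841547e-01,  2.62831940e-01,
        -6.77927478e-02],
       [ 0.00000000e+00,  0.00000000e+00,  0.00000000e+00,
         1.00000000e+00]])}
{'clock': 0.15, 'joint_pos': array([ 1.09610864e+00,  2.64611752e-01,  1.60503829e+00, -1.33090904e-05,
        1.27371377e+00, -3.69004140e-02]), 'joint_velocities': array([-0.00020564, -0.00200849, -0.00472813,  0.00101364, -0.00105361,
        0.00092404]), 'tau': array([-2.80854039e-06, -5.02845347e+01, -3.57471585e+01,  7.29339360e-02,
        2.49267253e-02, -1.13985977e-04]), 'tool_pos': array([0.28591297, 0.61085284, 0.23766458]), 'tcp_rot': array([ 0.34199991,  1.54382833, -0.34471446]), 'contact_force': array([ 0.16134867, -0.9778007 ,  0.00831402]), 'moment': array([ 0.00976373, -0.02760962, -0.00783159]), 'gripper_width': 0.08815660357511368}
```

View pics/a_top.png

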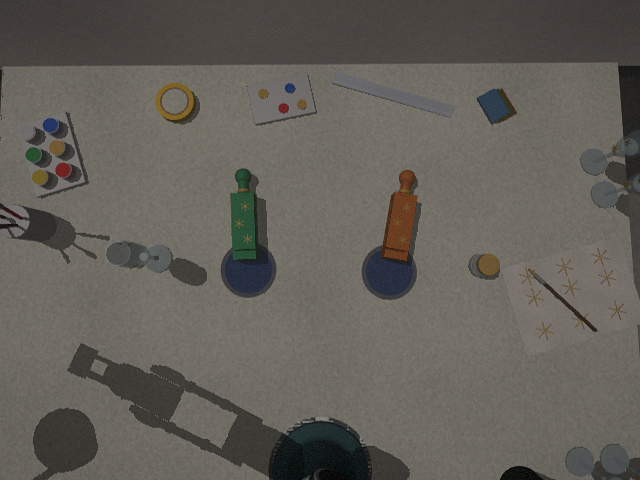

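View pics/a_scene.png

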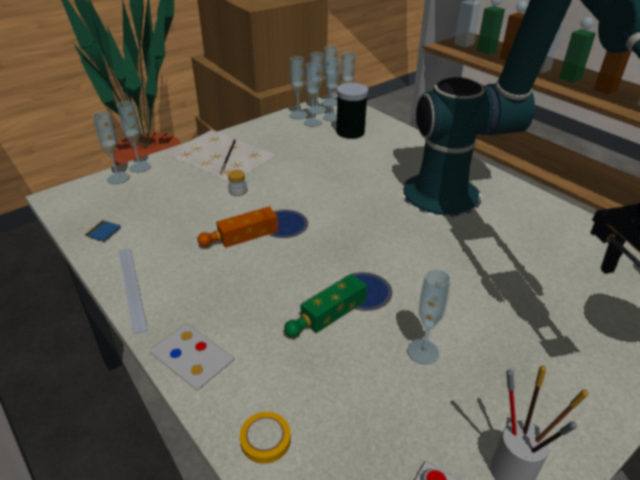

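Top view: the green decanter is at about (243,215), the amber one at (400,215) with its ball at (407,177) and its pad at (389,272). The flute's foot is at about (158,258) and the jar at (487,265).

```bash
cat > h.py <<'E'
import numpy as np,cv2
from scipy.spatial.transform import Rotation as R
def ray(c,u,v,z,Tw=None):
    K=c["intrinsics"]; d=np.array([(u-K[0,2])/K[0,0],(v-K[1,2])/K[1,1],1.])
    if Tw is None: p=np.array(c["position"]);M=R.from_rotvec(c["orientation"]).as_matrix()
    else: p=Tw[:3,3];M=Tw[:3,:3]
    d=M@d; return p+d*(z-p[2])/d[2]
def pt(c,u,v):
    K=c["intrinsics"]; z=c["z_map"][int(v),int(u)]
    return np.array(c["position"])+R.from_rotvec(c["orientation"]).as_matrix()@(z*np.array([(u-K[0,2])/K[0,0],(v-K[1,2])/K[1,1],1.]))
E
python3 - <<'E'
from h import *
from cell import cams
for n in ("top","scene"):
    c=cams.capture(n); hsv=cv2.cvtColor(c["image"],cv2.COLOR_BGR2HSV)
    roi=np.zeros(hsv.shape[:2],np.uint8)
    if n=="top": roi[150:310,200:450]=255
    else: roi[190:350,180:400]=255
    def m(lo,hi): 
        k=cv2.inRange(hsv,lo,hi)&roi
        cs,_=cv2.findContours(k,cv2.RETR_EXTERNAL,cv2.CHAIN_APPROX_NONE); return sorted(cs,key=cv2.contourArea)[::-1]
    for nm,lo,hi in(("amber",(4,120,60),(18,255,255)),("green",(55,100,40),(90,255,255))):
        for q in m(lo,hi)[:2]:
            if cv2.contourArea(q)<40: continue
            r=cv2.minAreaRect(q); print(n,nm,cv2.contourArea(q),cv2.boundingRect(q),r)
            b=cv2.boxPoints(r)
            for u,v in b: print("   corner z.052",ray(c,u,v,.052).round(3),"z.026",ray(c,u,v,.026).round(3))
    for q in m((100,80,30),(130,255,255))[:2]:
        hull=cv2.convexHull(q); print(n,"pad",cv2.contourArea(q),cv2.boundingRect(q), "minEncl",cv2.minEnclosingCircle(q))
        (u,v),r=cv2.minEnclosingCircle(q); print("  ctr",ray(c,u,v,0).round(4), "diam",np.linalg.norm(ray(c,u-r,v,0)-ray(c,u+r,v,0)))
    if n=="top":
        for u,v in((407,177),(243,176),(400,215),(487,265),(158,258),(118,253)): print(u,v,pt(c,u,v).round(3),ray(c,u,v,0).round(3),ray(c,u,v,.026).round(3),ray(c,u,v,.21).round(3))
        cv2.imwrite("pics/b_top.png",cv2.resize(c["image"][150:310,200:450],None,fx=3,fy=3,interpolation=cv2.INTER_CUBIC))
E
```

```text
top amber 1886.5 (381, 170, 37, 91) ((400.8908996582031, 214.03289794921875), (26.301589965820312, 89.54093933105469), 9.7824068069458)
   corner z.052 [ 0.478 -0.14   0.052] z.026 [ 0.479 -0.144  0.026]
   corner z.052 [ 0.677 -0.18   0.052] z.026 [ 0.684 -0.185  0.026]
   corner z.052 [ 0.666 -0.239  0.052] z.026 [ 0.673 -0.246  0.026]
   corner z.052 [ 0.467 -0.198  0.052] z.026 [ 0.468 -0.204  0.026]
top green 1441.5 (231, 192, 25, 68) ((242.86277770996094, 225.42263793945312), (67.02957153320312, 23.315811157226562), 88.45184326171875)
   corner z.052 [0.626 0.193 0.052] z.026 [0.631 0.198 0.026]
   corner z.052 [0.626 0.141 0.052] z.026 [0.631 0.145 0.026]
   corner z.052 [0.476 0.138 0.052] z.026 [0.477 0.141 0.026]
   corner z.052 [0.475 0.189 0.052] z.026 [0.476 0.194 0.026]
top green 139.5 (235, 169, 14, 19) ((241.5, 178.0), (18.0, 13.0), 90.0)
   corner z.052 [0.679 0.183 0.052] z.026 [0.685 0.187 0.026]
   corner z.052 [0.678 0.154 0.052] z.026 [0.685 0.157 0.026]
   corner z.052 [0.637 0.154 0.052] z.026 [0.642 0.157 0.026]
   corner z.052 [0.637 0.183 0.052] z.026 [0.64
[... 1683 characters left out ...]
.206 0.026]
scene green 263.0 (285, 317, 22, 20) ((294.7500305175781, 325.7500305175781), (16.26345443725586, 22.62741470336914), 45.0)
   corner z.052 [0.698 0.171 0.052] z.026 [0.685 0.152 0.026]
   corner z.052 [0.645 0.156 0.052] z.026 [0.63  0.136 0.026]
   corner z.052 [0.647 0.197 0.052] z.026 [0.632 0.178 0.026]
   corner z.052 [0.698 0.211 0.052] z.026 [0.685 0.192 0.026]
scene pad 593.5 (355, 274, 34, 34) minEncl ((368.7839050292969, 288.9794921875), 19.632286071777344)
  ctr [0.4399 0.1623 0.    ] diam 0.09179604334089234
scene pad 513.5 (275, 211, 30, 25) minEncl ((288.1000061035156, 224.10000610351562), 16.420204162597656)
  ctr [ 0.4351 -0.1596  0.    ] diam 0.08891819766607234
```

View pics/b_top.png

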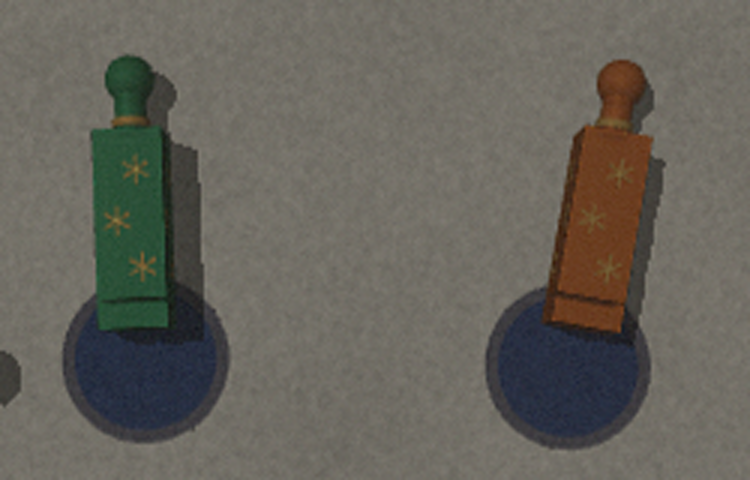

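```bash
cat >> h.py <<'E'
def rot(psi):
    c,s=np.cos(psi),np.sin(psi)
    x=np.array([0,0,-1.]);y=np.array([-s,c,0]);return R.from_matrix(np.c_[x,y,np.cross(x,y)]).as_rotvec()
def wristcap():
    from cell import manip,cams
    s=manip.state();c=cams.capture("wrist");T=np.eye(4);T[:3,:3]=R.from_rotvec(s["tcp_rot"]).as_matrix();T[:3,3]=s["tool_pos"]
    return c,T@c["T_tool_cam"]
E
python3 - <<'E'
from h import *
from cell import manip,cams,inverse_kinematics
c=cams.capture("top")
ball=ray(c,407.2,177.7,.026); f=ray(c,394.8,259.2,.052); pad=ray(c,389.5,272.3,0)
d=(ball-f)[:2]; psi=np.arctan2(d[1],d[0]); print(ball,f,pad,"len",np.linalg.norm(d),"psi",np.degrees(psi), "foot-pad",np.linalg.norm((f-pad)[:2]))
s=manip.state()
manip.move_linear(s["tool_pos"]+[0,0,.13],rate=.2)
print(manip.state()["clock"])
manip.move_pose([ball[0],ball[1],.25],rot(psi)); st=manip.state(); print(st["clock"],st["joint_pos"].round(2),st["tool_pos"])
c,T=wristcap(); cv2.imwrite("pics/w1.png",c["image"])
hsv=cv2.cvtColor(c["image"],cv2.COLOR_BGR2HSV); k=cv2.inRange(hsv,(4,120,60),(18,255,255))
cs,_=cv2.findContours(k,cv2.RETR_EXTERNAL,cv2.CHAIN_APPROX_NONE)
for q in cs:
    if cv2.contourArea(q)>100: print(cv2.contourArea(q),cv2.boundingRect(q))
for p in (ball,): 
    q=np.linalg.inv(T)@np.r_[p,1]; K=c["intrinsics"]; print("expect ball px",(K@q[:3]/q[2])[:2])
E
```

```text
[ 0.65990578 -0.21199235  0.026     ] [ 0.46993936 -0.17242377  0.052     ] [ 0.44123093 -0.16898801  0.        ] len 0.19404359068394694 psi -11.766048008049053 foot-pad 0.028913295792208277
1.1
4.2917 [-0.35  0.29  1.55  0.    1.3  -1.71] [ 0.66021403 -0.21114881  0.25017599]
1210.0 (294, 178, 36, 48)
9812.0 (279, 0, 63, 173)
expect ball px [312.61269061 209.44961428]
```

View pics/w1.png

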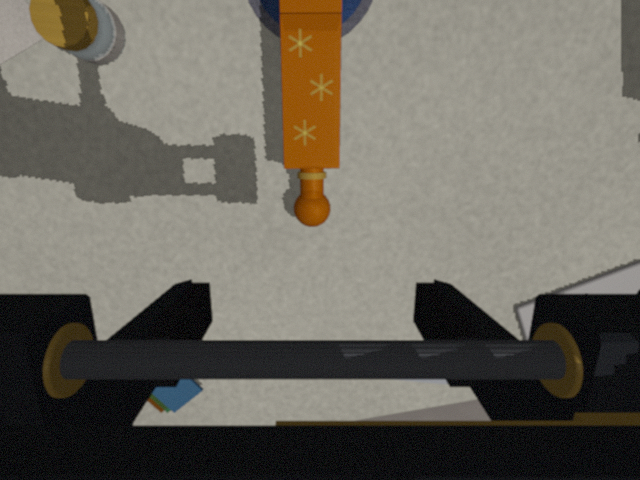

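The wrist view shows the ball at (312,208) against the (312.6,209.4) predicted from the top view, so the two agree. The measured length of 194 mm fits the nominal 192. Next I'll descend and pinch the ball.

```bash
python3 - <<'E'
from h import *
from cell import manip,cams,inverse_kinematics
ball=np.array([.660,-.2117]);psi=np.radians(-11.8);rv=rot(psi);d=np.array([np.cos(psi),np.sin(psi)])
piv=ball-.192*d
for a in np.radians([0,30,60,90]):
    p=piv+d*(.192*np.cos(a)-.026*np.sin(a)); z=.026*np.cos(a)+.192*np.sin(a)-.019
    print(inverse_kinematics([*p,z],rv))
manip.move_linear([*ball,.05],rate=.15,rot=rv)
manip.move_linear([*ball,.0075],rate=.06,rot=rv)
s=manip.state();print(s["tool_pos"],s["contact_force"])
manip.set_gripper(.03,force=15)
s=manip.state();print(s["clock"],s["gripper_width"],s["tool_pos"],s["contact_force"])
c=cams.capture("top");cv2.imwrite("pics/t2.png",c["image"])
c,T=wristcap();cv2.imwrite("pics/w2.png",c["image"])
E
```

```text
[-3.46322188e-01  5.08048868e-01  1.73084882e+00 -4.44089210e-16
  9.02694965e-01 -1.71116966e+00]
[-3.54603296e-01  3.39896597e-01  1.77588293e+00 -4.44089210e-16
  1.02581312e+00 -1.71945077e+00]
[-3.75154265e-01  1.39109971e-01  1.90293770e+00 -4.44089210e-16
  1.09954498e+00 -1.74000174e+00]
[-4.10309582e-01 -6.26481711e-02  2.08734328e+00 -4.44089210e-16
  1.11689754e+00 -1.77515706e+00]
[ 0.66023913 -0.21180865  0.0076166 ] [ 0.02337839  0.54493033 -0.1154766 ]
7.5167 0.036575707249380515 [ 0.66001083 -0.21172859  0.00752293] [-0.08057636 -0.20353041  0.55359809]
```

View pics/w2.png

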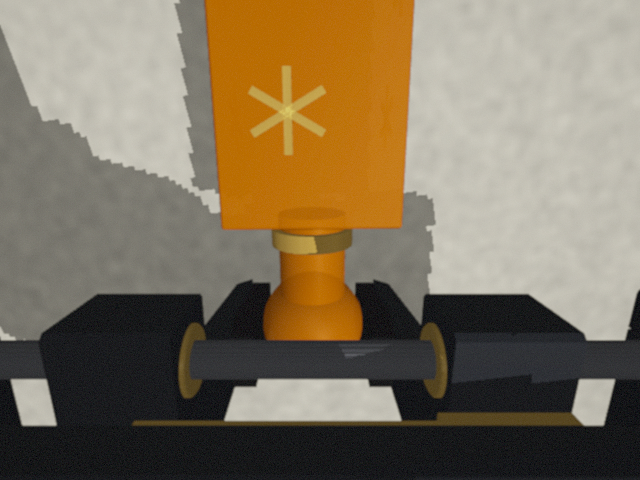

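The ball is centred between the pads at about (313,315), and the width of 36.6 mm is close to its 38 mm. Next I'll tip along the arc in steps, watching the force.

```bash
cat > arc.py <<'E'
import sys
from h import *
from cell import manip,cams
ball=np.array([.660,-.2117]);psi=np.radians(-11.8);rv=rot(psi);d=np.array([np.cos(psi),np.sin(psi)])
piv=ball-.192*d; z0=.0005
def go(a0,a1,n,rate=.09):
    for g in np.linspace(a0,a1,n+1)[1:]:
        a=np.radians(g);p=piv+d*(.192*np.cos(a)-.026*np.sin(a)); z=.026*np.cos(a)+.192*np.sin(a)-.019+z0
        manip.move_linear([*p,z],rate=rate,rot=rv); s=manip.state()
        print(g.round(),s["clock"],s["contact_force"].round(1),s["moment"].round(2),s["gripper_width"].round(4))
def snap(n):
    for m in("top","scene"):
        c=cams.capture(m);cv2.imwrite(f"pics/{n}_{m}.png",c["image"])
E
python3 - <<'E'
from arc import *
go(0,35,5); snap("c")
E
```

```text
Traceback (most recent call last):
  File "arc.py", line 10, in go
    print(g.round(),s["clock"],s["contact_force"].round(1),s["moment"].round(2),s["gripper_width"].round(4))
                                                                                ^^^^^^^^^^^^^^^^^^^^^^^^
AttributeError: 'float' object has no attribute 'round'
```

```bash
sed -i 's/s\["gripper_width"\].round(4)/round(float(s["gripper_width"]),4)/' arc.py; python3 - <<'E'
from arc import *
go(7,35,4); snap("c")
E
```

```text
14.0 8.45 [ 2.2  0.1 -1.8] [-0.05 -0.24 -0.01] 0.0364
21.0 8.8667 [ 0.5 -0.5 -1.8] [-0.01 -0.18 -0.04] 0.0365
28.0 9.2833 [ 0.4 -0.5 -2.1] [ 0.04 -0.22  0.04] 0.0366
35.0 9.7 [ 1.  -0.6 -1.3] [-0.01 -0.23  0.02] 0.036
```

View pics/c_scene.png

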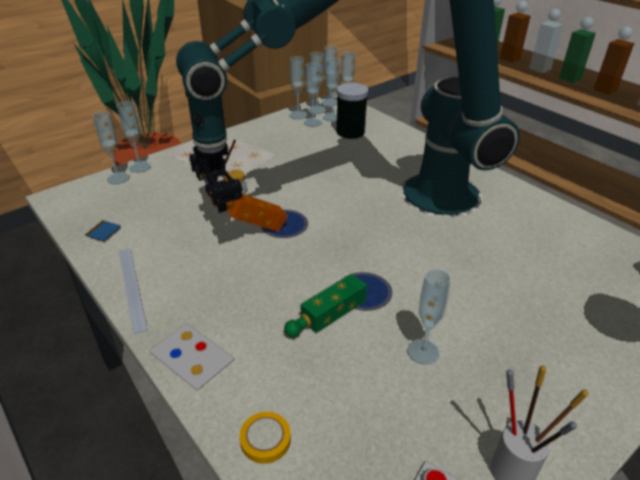

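The decanter is tipped about 35° at (258,212), with its foot edge still on the pad at (285,225). The forces are small, so I'll go on to 70°.

```bash
python3 - <<'E'
from arc import *
go(35,70,5); snap("d")
c,T=wristcap();cv2.imwrite("pics/d_w.png",c["image"])
im=cv2.imread("pics/d_scene.png")[120:270,160:360];cv2.imwrite("pics/d_z.png",cv2.resize(im,None,fx=4,fy=4,interpolation=cv2.INTER_CUBIC))
E
```

```text
42.0 10.2167 [ 1.3 -0.1 -1.8] [-0.06 -0.12  0.01] 0.0366
49.0 10.6333 [ 0.4 -0.3 -1.2] [-0.08 -0.15 -0.03] 0.0358
56.0 11.05 [-0.5 -0.4 -2.1] [-0.06 -0.1   0.02] 0.0363
63.0 11.4667 [-0.6  0.2 -1.4] [-0.07 -0.01  0.05] 0.0367
70.0 11.8833 [ 0.   0.  -4.4] [-0.02 -0.01  0.01] 0.0365
```

View pics/d_z.png

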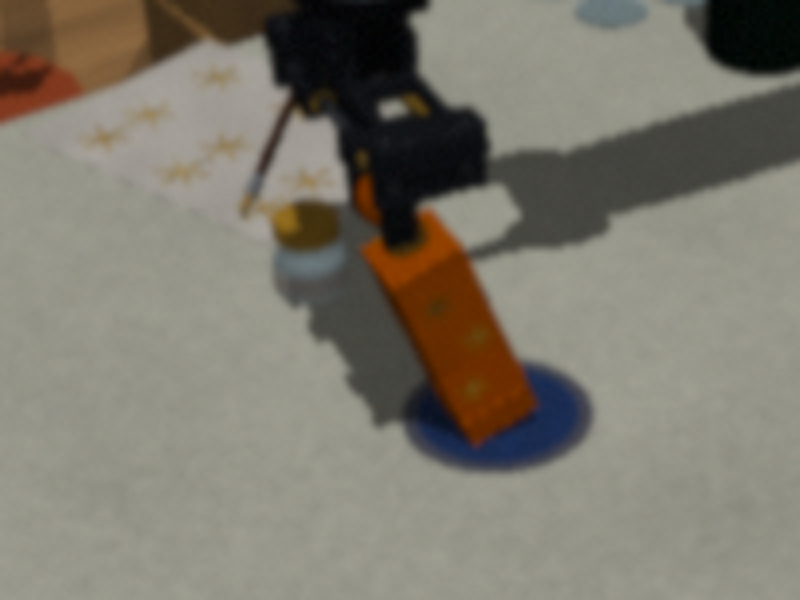

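View pics/d_w.png

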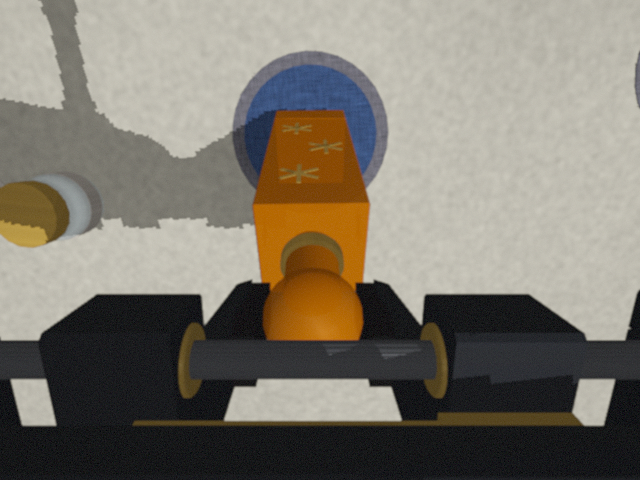

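```bash
cat >> arc.py <<'E'
def model(P,a):
    # P: ball centre, a: tilt ; points: upper foot corners, upper shoulder corners
    u=np.array([*(d*np.cos(a)),np.sin(a)]); w=np.array([*(-d*np.sin(a)),np.cos(a)]); l=np.array([-d[1],d[0],0])
    return [P+u*x+w*.026+l*s*.026 for x in(-.192,-.042) for s in(1,-1)]
def proj(c,T,p):
    q=np.linalg.inv(T)@np.r_[p,1];return (c["intrinsics"]@q[:3]/q[2])[:2]
E
python3 - <<'E'
from arc import *
s=manip.state();print(s["tool_pos"],s["contact_force"])
P=s["tool_pos"]+[0,0,.019]
c,T=wristcap()
for g in(50,55,60,65,70,75):
    print(g,[proj(c,T,p).round().tolist() for p in model(P,np.radians(g))], "lower foot z",(P-.192*np.sin(np.radians(g))*np.array([0,0,1])-.026*np.cos(np.radians(g))*np.array([0,0,1]))[2].round(4))
E
```

```text
[ 0.51246555 -0.18080625  0.17040002] [-0.84626881  0.18108145 -4.47033309]
50 [[355.0, 17.0], [272.0, 17.0], [381.0, 197.0], [248.0, 197.0]] lower foot z 0.0256
55 [[353.0, 43.0], [275.0, 43.0], [379.0, 199.0], [250.0, 199.0]] lower foot z 0.0172
60 [[351.0, 67.0], [277.0, 67.0], [377.0, 202.0], [252.0, 202.0]] lower foot z 0.0101
65 [[349.0, 90.0], [279.0, 90.0], [375.0, 206.0], [254.0, 206.0]] lower foot z 0.0044
70 [[347.0, 112.0], [280.0, 112.0], [374.0, 210.0], [255.0, 210.0]] lower foot z 0.0001
75 [[346.0, 132.0], [281.0, 132.0], [372.0, 215.0], [256.0, 215.0]] lower foot z -0.0028
```

The foot edge is seen at row 112, and the 70° model predicts 112, so the swivel follows and the foot is down. I'll finish the arc.

```bash
python3 - <<'E'
from arc import *
go(70,90,5,rate=.06); snap("e")
c,T=wristcap();cv2.imwrite("pics/e_w.png",c["image"])
s=manip.state();P=s["tool_pos"]+[0,0,.019];print(P)
for g in(80,85,90,95):
    print(g,[proj(c,T,p).round().tolist() for p in model(P,np.radians(g))])
im=cv2.imread("pics/e_scene.png")[120:270,160:360];cv2.imwrite("pics/e_z.png",cv2.resize(im,None,fx=4,fy=4,interpolation=cv2.INTER_CUBIC))
E
```

```text
74.0 12.4583 [ 0.1  0.1 -4.7] [ 0.02 -0.01  0.03] 0.0364
78.0 12.8333 [-0.7  0.2 -4.4] [ 0.06 -0.    0.03] 0.0366
82.0 13.2083 [-0.1  1.  -5.4] [ 0.04  0.06 -0.02] 0.0363
86.0 13.5833 [-0.7 -0.4 -5.8] [ 0.01  0.06 -0.02] 0.0363
90.0 13.9583 [-0.1 -0.4 -3.4] [-0.02 -0.04  0.04] 0.0367
[ 0.44688687 -0.16725509  0.19277006]
80 [[345.0, 152.0], [282.0, 152.0], [371.0, 220.0], [258.0, 220.0]]
85 [[344.0, 172.0], [283.0, 172.0], [370.0, 226.0], [259.0, 226.0]]
90 [[343.0, 191.0], [284.0, 191.0], [369.0, 232.0], [260.0, 232.0]]
95 [[343.0, 209.0], [284.0, 209.0], [368.0, 239.0], [261.0, 239.0]]
```

View pics/e_z.png

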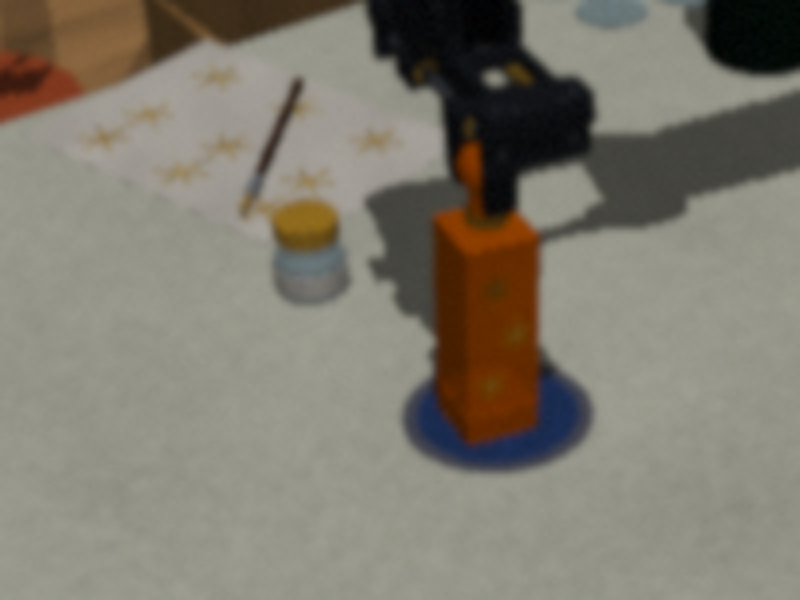

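View pics/e_w.png

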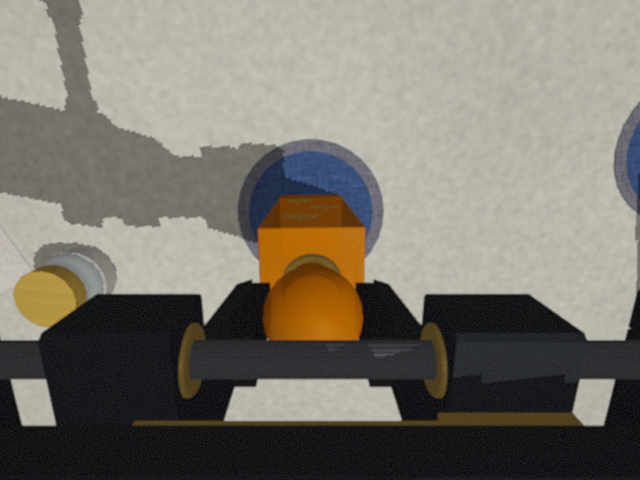

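It stands about upright: the foot edge is at row 195 (191 predicted for 90°) and the shoulder at row 227 (232 predicted). The pinch still bears some weight, so I'll lower until the foot carries it, then open.

```bash
python3 - <<'E'
from arc import *
for i in range(6):
    s=manip.state();f=np.mean([ (manip.dwell(.03),manip.state()["contact_force"])[1] for _ in range(4)],0);print(s["clock"],s["tool_pos"].round(4),f.round(1))
    if f[2]>2: break
    p=np.array([.4467,-.1672,.1735-.0007*(i+1)]); manip.move_linear(p,rate=.01,rot=rv)
snap("f"); c,T=wristcap();cv2.imwrite("pics/f_w.png",c["image"])
E
```

```text
14.1083 [ 0.4469 -0.1673  0.1738] [-0.  -0.5 -3.5]
14.4917 [ 0.4475 -0.1675  0.1736] [ 0.5 -1.   1.6]
14.875 [ 0.4479 -0.1678  0.1734] [ 1.  -1.8  5.2]
```

View pics/f_w.png

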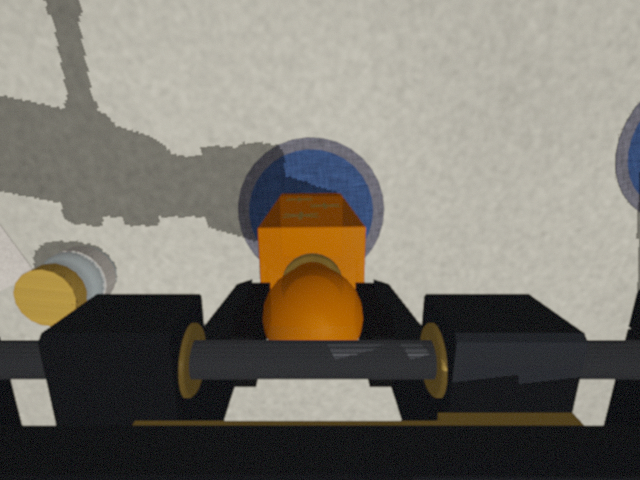

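The foot now carries the load, with 5 N pushing up on the tool. The wrist view is unchanged and upright, so I'll release and retreat straight up.

```bash
python3 - <<'E'
from arc import *
manip.set_gripper(.05,force=10); manip.set_gripper(.085); manip.dwell(.2)
s=manip.state();print(s["clock"],s["tool_pos"],s["contact_force"].round(1))
c,T=wristcap();cv2.imwrite("pics/g_w.png",c["image"])
manip.move_linear(s["tool_pos"]+[0,0,.12],rate=.12,rot=rv)
manip.move_linear(manip.state()["tool_pos"]+[0.15,0,.03],rate=.25,rot=rv)
manip.dwell(.3)
snap("g"); c=cams.capture("top");sc=cams.capture("scene")
print(manip.state()["clock"])
cv2.imwrite("pics/g_z.png",cv2.resize(sc["image"][120:270,160:360],None,fx=4,fy=4,interpolation=cv2.INTER_CUBIC))
cv2.imwrite("pics/g_t.png",cv2.resize(c["image"][150:310,200:450],None,fx=3,fy=3,interpolation=cv2.INTER_CUBIC))
E
```

```text
16.425 [ 0.44670075 -0.16721086  0.17211859] [ 1.1  0.1 -0.5]
18.8833
```

View pics/g_z.png

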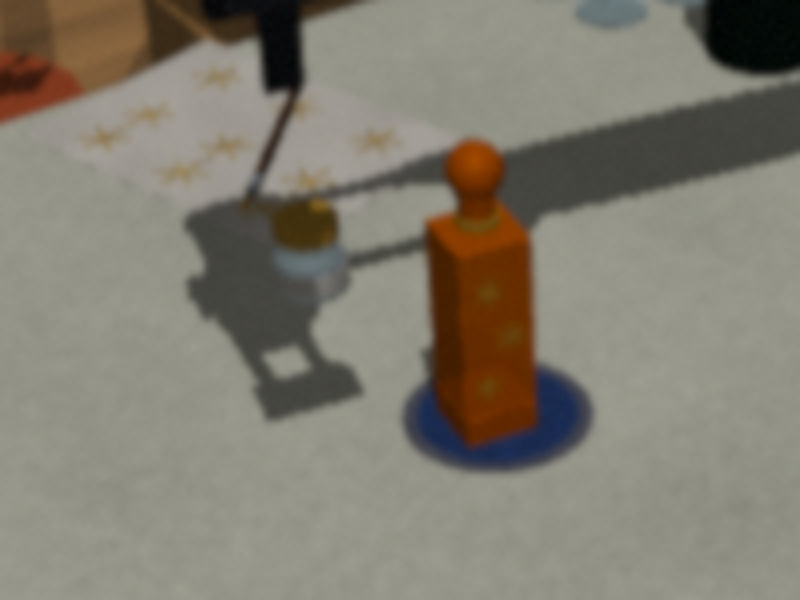

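View pics/g_top.png

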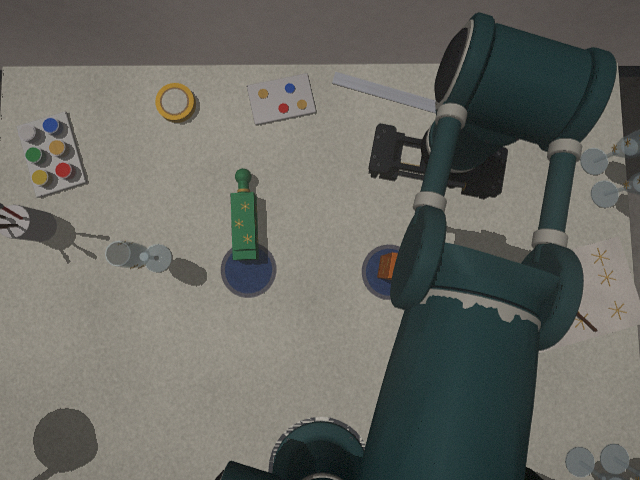

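It stands alone on the pad, with the ball at scene (279,162). Green and the flute are at the same pixels as before. Next I'll measure the uprightness and check that it's at rest.

```bash
python3 - <<'E'
from arc import *
a=cams.capture("scene"); manip.dwell(.7); b=cams.capture("scene")
hsv=cv2.cvtColor(b["image"],cv2.COLOR_BGR2HSV)
k=cv2.inRange(hsv,(4,120,50),(16,255,255));k[:,:255]=0;k[:,310:]=0;k[:140]=0;k[250:]=0
for y in range(155,172,2): 
    xs=np.where(k[y])[0]; print(y,xs.min() if len(xs) else None,xs.max() if len(xs) else None)
print("diff",np.abs(a["image"][150:240,255:310].astype(int)-b["image"][150:240,255:310]).max())
print("ball z.192",ray(b,278.75,161.8,.192)," pad [.441,-.169]")
T=np.eye(4);T[:3,:3]=R.from_rotvec(b["orientation"]).as_matrix();T[:3,3]=b["position"]
for q in((.4467,-.1672,.192),(.441,-.169,.192)):print(proj(b,T,np.array(q)))
l=np.array([-d[1],d[0]])
for z in(0,.15):
    for s,t in((1,1),(1,-1),(-1,1)): print(z,s,t,(proj(b,T,np.array([*(np.array([.4467,-.1672])+.026*(s*d+t*l)),z]))-[160,120])*4)
cv2.imwrite("pics/h_s.png",b["image"])
E
```

```text
155 276 280
157 273 283
159 272 285
161 271 285
163 271 285
165 272 285
167 274 283
169 275 284
171 275 286
diff 17
ball z.192 [ 0.44748922 -0.17188551  0.192     ]  pad [.441,-.169]
[280.11657173 162.44448841]
[281.54377985 161.42295505]
0 1 1 [472.55195346 449.26002489]
0 1 -1 [441.33287468 407.71858727]
0 -1 1 [543.26471984 427.69428375]
0.15 1 1 [462.18286999 257.69545915]
0.15 1 -1 [429.10457761 218.3606603 ]
0.15 -1 1 [537.92865546 237.21599227]
```

The ball at 192 mm height is at (0.447,-0.172), 7 mm from the pad centre. The body corners fit an upright prism within about 2 px, and two pictures 0.7 s apart match to noise. I'll hand in.

```bash
python3 - <<'E'
from cell import manip,order
print(manip.state()["clock"]); order.close_job()
E
```

```text
19.6833
the job is handed in; nothing more can be done
```

The amber decanter now stands upright on its pad, and I handed the job in at 19.7 s of the 43 s allowed. I pinched its ball with 15 N, tipped it up over its foot edge along an arc with the tool pointing down, and lowered it until the foot carried the weight. Then I let go and backed away.

**Position:** the last scene view puts the ball at (0.447, -0.172), about 7 mm from the measured pad centre (0.441, -0.169). The limit is 30 mm.

**Upright and at rest:** the body's corners match an upright decanter to within about 2 px. Two pictures 0.7 s apart differ only by what I took to be image noise (at most 17 grey levels). I checked rest only this way.

**Untouched things:** the green decanter and the flute are at the same top-view pixels as at the start, and the gripper is clear of everything. I compared these by eye.

**Disagreements:**
- The top view gave a foot-to-ball length of 194 mm instead of 192 mm.
- Late in the tip, the shoulder edge was about 5 px from the model while the foot edge fitted to within 4 px.
- From 70° on, the pinch carried 3–6 N, so the foot may have been only lightly loaded then. At 70° its edge matched the on-table position.

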